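# Spring clip off a spindle with a wedge

### The arm

A 6-joint arm with a two-finger parallel gripper is mounted at the origin on a cart in front of the work surface, level with it; the furniture and walls round the work are solid. World frame = base frame: x ahead of the robot, y to its left, z up, the work surface at z = 0. Lengths are in mm, angles in rad, forces in N, time in s.
With the tool pointing down it reaches from about 275 to 825 mm from the base axis. Payload 5.2 kg.
Tool frame: the origin (TCP) lies at the very end of the fingers, on their centre line; the grasp point (between the pads) lies 19 mm behind it; z points along the fingers, y is the line along which they close (so a half turn about z gives the same grasp; the last joint's range is limited). The gripper opens to 93 mm and grips with 3 to 60 N. Pads are 15 mm wide; open, the fingers measure 128 mm over their backs; the gripper's body (75 mm by 188 mm) begins 65 mm behind the grasp point.
Start: joints at [-1.449, 0.259, 1.535, -0, 1.348, -0.203], TCP at [175.536, -521.241, 218.653] pointing down, gripper open.
Joint ranges: [-3.14, 3.14], [-0.91, 2.08], [0.19, 2.58], [-1.22, 4.36], [0.22, 2.71], [-3.12, 3.12]. Speed limits (rad/s): [2.57, 2.57, 3.14, 3.14, 3.14, 3.14].

### API

Orientations are given as [roll, pitch, yaw] about the fixed x, y, z axes, in that order (R = Rz(yaw) Ry(pitch) Rx(roll)).
In Python, from bench import robot gives the robot as it stands. The module is installed in compiled form; this text tells all that it offers. Calls block until the motion is done:
- robot.move_ptp(position, orientation): joint-space move of the TCP to a pose.
- robot.move_linear(position, ori=None, speed=150, f_stop=None): straight line of the TCP; ori=None keeps the orientation; speed is the mean speed in mm/s. With f_stop (N) it stops when the force on the tool has changed by that much, and returns True; else False.
- robot.move_j(angles): joint-space move.
- robot.move_gripper(opening): opening from 0.0 (shut) to 1.0 (fully open); the grip force is fixed at half the most; returns when the fingers have stopped.
- robot.sleep(seconds).
- robot.inverse_kinematics(position, orientation): joint angles nearest the present ones, or None.
- robot.get_image(name): name is "side" or "top" or "wrist"; returns a dict with "img" (384x512x3 uint8, blue, green, red), "fovy" (degrees; the focal length in pixels is half the picture's height over the tangent of half this angle, whatever the lens; pixels are square), "cx", "cy" (the principal point, pixels), "k1" (the pictures are not rectified: a ray, as slopes to the right and down, at radius r is drawn at 1 + k1 r^2 times it, then the intrinsics apply), "eye" and "orientation" of the camera in the world. Camera axes: x right, y down, z forward; pixel columns grow to the right and rows downward; lengths in mm; the calibration is good to about 2 mm. A picture is of the moment at which its call begins. There is no depth.
A pose or a line that the arm cannot do raises robot.MotionError and nothing moves.
- robot.hand_in(): hands the job in; it is judged then, once.
Readings, each from a call of its own:
- robot.current_t(): time.
- robot.current_qpos(): joint angles.
- robot.current_joint_vel(): joint speeds.
- robot.current_joint_efforts(): joint torques, N m.
- robot.current_tcp_pos(): TCP position.
- robot.current_eef_rot(): TCP orientation.
- robot.current_contact_force(): force on the tool from outside, world axes, zero at the start.
- robot.current_ft_torque(): the same for the moment, N m.
- robot.current_gripper_width(): opening from 0.0 (shut) to 1.0 (fully open).
- robot.current_finger_force(): force on a finger pad.
Only numpy, scipy, OpenCV 4.12 (cv2) and the standard library are available. Lean on these libraries where they do the work, as an engineer would, in place of code of your own. Each camera call takes 0.05 s, during which the arm holds its last target. There are 200 camera calls.

### The job

Take the wedge from its wooden block, press it down between the two legs of the spring clip until its tip rests on the spindle, so that the legs are spread out of the groove, and ease the clip along its bed off the free end of the spindle and up against the end stop. Then pull the wedge straight out so that the clip closes again there, and put the wedge back in its block, fully home. Press and push gently, feeling for contact, so that the spindle is not scored and the clip is not strained; move the clip with the wedge only, not with the gripper, and leave the other things on the bench alone.

Things in the scene. Friction and masses are not known exactly. Their poses are not given: they have to be found in the camera images.
- stand: Fixed aluminium stand, 158 mm long (x), 76 wide. Origin: middle of the underside below the spindle's groove, z up. A steel spindle along its x axis, axis 69 mm up, is held at +x in a grey cheek (x 48 to 78, 96 high), carries a brass bush (dia 36, x 22 to 42), has a groove of dia 12 at x -7 to 7 between lands of dia 16; free end at x = -22.
- spindle_end (a point): Centre of the spindle's free end, 69 mm above the bench; axes as the stand's, so off the spindle is -x.
- bed_stop (a point): End stop of the T-slot bed, on its floor, 8 mm above the bench, 70 mm from the stand's origin to -x. The bed lies under the spindle, rails' tops 24 mm up; it guides the clip's foot along x and holds it down, and stops the clip's origin at x = -47 mm of the stand. Beyond x = -27 mm the clip's legs are past the spindle's end.
- clip: Dark steel spring clip, 112 mm high. Origin: middle of the underside of its slippery white foot (46 x 40 x 8 mm, 2 mm play in the T-slot), z up, x along the spindle. Two strip legs 10 mm wide (x), 4 thick, hinged 16 mm up, stand either side of the spindle, inner faces 12 mm apart in the groove, so the clip cannot slide till each is spread.
- clip_throat (a point): Middle of the clip's throat, 101 mm above its underside: here the legs are 8 mm apart; above, they flare to a mouth 22 mm apart at 112 mm. A wedge pressed in centrally meets up to about 12 N of spring and friction, growing evenly; then friction keeps it in and it carries the clip along; some newtons pull it out.
- clip_left (a joint): Angle of the leg at the clip's +y side, rad: 0 gripping the groove, positive outward (about 0.05 clears the 16 mm land of a centred clip), -0.035 when the clip is empty and closed.
- clip_right (a joint): Angle of the leg at the clip's -y side, read in the same way.
- wedge: Loose steel wedge, 120 mm long, ~0.12 kg. Origin: middle of its tip, z up. Each flank (+-y, to face the clip's legs) has a channel 15 mm wide (x) between cheeks 4.5 wide, 2 proud: the legs ride in it. Over the channel floors it is 5 mm thick at the tip, evenly to 19.6 at 32 mm up, then so to 50. Tip on the 16 mm lands, the clip is fully spread; 1.5 mm off centre a leg may still catch.
- wedge_grip (a point): Grip point on the axis of the wedge's wooden handle, 90 mm above the tip. The handle, 24 (x) x 20 (y) mm, runs from 56 to 120 mm above the tip; below it a collar 38 x 40 mm from 50 to 56 mm.
- tool_block: Fixed wooden block, 70 (x) x 70 (y) x 60 mm high. Origin: middle of the underside. In its top an upright socket 29 (x) x 28.5 (y) mm, 56 deep, where the wedge stands: collar on the top, tip 10 mm above the bench, its axes along the block's.

How it is judged:
By the outcome, as a careful person would: the job done as asked, in the order asked, and still so for the second after the job is handed in, with the robot touching nothing.
It also fails if it takes over 67 s, if anything falls off the work surface, if the arm or the gripper's body presses on something with over 40 N, if the wrist force passes 120 N, or if a joint passes its speed limit or range.

## Working session

There is one attempt and no reset: what is moved stays moved. The work goes in short steps, each a Python script; the robot and the scene stay as the last script left them, time stands still between calls to the robot, and variables do not carry over. Pictures are saved under pics/ and viewed, at most 10 in all, crops included, and the job is handed in when it is done.

```bash
mkdir -p pics
python3 - <<'E'
from bench import robot
import cv2,json
for n in("side","top"):
    d=robot.get_image(n); cv2.imwrite(f"pics/{n}0.png",d.pop("img")); print(n,d)
d=robot.get_image("wrist"); print(d["eye"],d["orientation"],d["fovy"],d["k1"])
print(robot.current_t(),robot.current_eef_rot(),robot.current_gripper_width(),robot.current_contact_force())
E
```

```text
side {'fovy': 49.968758499943355, 'cx': 257.491219424518, 'cy': 193.40852781992632, 'k1': 0.020017772731375432, 'eye': array([ 290.64678305, -625.9062608 ,  595.5900237 ]), 'orientation': array([-2.21997867,  0.01094851, -0.35948636])}
top {'fovy': 53.2811887763854, 'cx': 252.87423984442884, 'cy': 189.0156062156874, 'k1': -0.10352415488901956, 'eye': array([442.02946031, -13.89616484, 929.89573041]), 'orientation': array([-3.02132324,  0.01442165, -1.58385755])}
[ 252.90992703 -494.81528149  383.52015334] [ 2.84299303e+00  1.94997034e-03 -1.24687972e+00] 59.60171573237102 -0.055763858585360336
0.15 [-3.14024050e+00 -2.44760299e-04  3.24761599e-01] 1.0031824492619343 [-0.02250329 -0.24427921 -1.04269989]
```

View pics/side0.png

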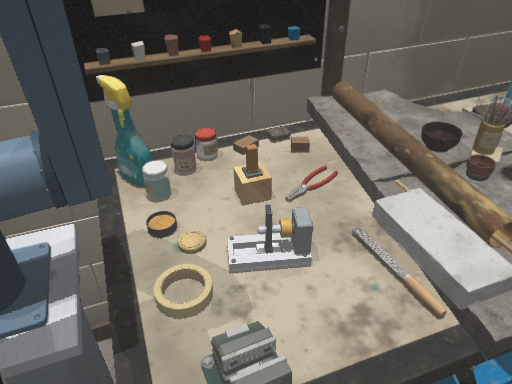

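View pics/top0.png

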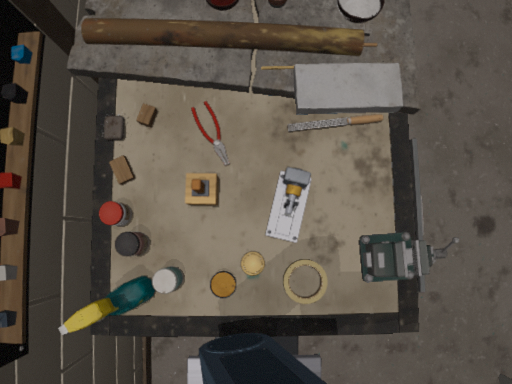

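The side view shows the block with the wedge at about (253,180), and the stand at about (270,250) with the cheek at right. In the top view the block is centred at (201,189), the stand runs from the cheek at (297,172) to its free end at (283,238), and the clip is at about (291,203).

```bash
cat > h.py <<'E'
import numpy as np, cv2
from scipy.spatial.transform import Rotation as R
def cam(d):
    f=384/2/np.tan(np.radians(d["fovy"])/2)
    return dict(f=f,c=np.array([d["cx"],d["cy"]]),k=d["k1"],eye=np.array(d["eye"]),R=R.from_euler('xyz',d["orientation"]).as_matrix())
def proj(c,P):
    q=(np.atleast_2d(P)-c["eye"])@c["R"]; s=q[:,:2]/q[:,2:]
    r2=(s**2).sum(1,keepdims=True)
    return c["c"]+c["f"]*s*(1+c["k"]*r2)
def back(c,uv,z):
    d=(np.array(uv,float)-c["c"])/c["f"]; s=d.copy()
    for _ in range(20): s=d/(1+c["k"]*(s@s))
    v=c["R"]@np.array([*s,1]); return c["eye"]+v*(z-c["eye"][2])/v[2]
E
python3 - <<'E'
from bench import robot
from h import *
t=cam(robot.get_image("top")); print("top")
for n,uv,z in[("block",(201,189),60),("wedge",(198,184),126),("st far L",(267,236),20),("st far R",(299,242),20),("cheek",(297,173),96)]: print(n,back(t,uv,z).round(1))
w=cam(robot.get_image("wrist")); Rt=R.from_euler('xyz',robot.current_eef_rot()).as_matrix()
print("cam in tool",Rt.T@(w["eye"]-robot.current_tcp_pos()),"\n",(Rt.T@w["R"]).round(3))
for p in([480,75,300],[420,-60,300]):
  for y in (-1.57,0,1.57,3.14):
    q=robot.inverse_kinematics(p,[3.1416,0,y]); print(p,y,None if q is None else np.round(q,2))
E
```

```text
top
block [549.1 116.5  60. ]
wedge [551.8 113.1 126. ]
st far L [439.9 -34.1  20. ]
st far R [ 424.6 -109.4   20. ]
cheek [ 577.1 -101.    96. ]
cam in tool [ 8.17408595e+01 -1.63757146e-01 -1.65444850e+02] 
 [[-0.001 -0.956 -0.294]
 [ 1.    -0.001 -0.001]
 [ 0.001 -0.294  0.956]]
[480, 75, 300] -1.57 [-0.08  0.1   1.54  0.    1.51  3.07]
[480, 75, 300] 0 [-0.08  0.1   1.54  0.    1.51  1.5 ]
[480, 75, 300] 1.57 [-0.08  0.1   1.54 -0.    1.51 -0.07]
[480, 75, 300] 3.14 [-0.08  0.1   1.54 -0.    1.51 -1.64]
[420, -60, 300] -1.57 [-0.41 -0.02  1.66  0.    1.5   2.73]
[420, -60, 300] 0 [-0.41 -0.02  1.66  0.    1.5   1.16]
[420, -60, 300] 1.57 [-0.41 -0.02  1.66 -0.    1.5  -0.41]
[420, -60, 300] 3.14 [-0.41 -0.02  1.66 -0.    1.5  -1.98]
```

Run:
```python
from bench import robot
from h import *
import pickle
D={}
for n in("side","top"): D[n]=robot.get_image(n)
def look(n,xy,yaw,z,d=35):
    # place camera ~d mm (tool +x side) from target
    p=np.array([*xy,z])-np.array([np.cos(yaw),np.sin(yaw),0])*(82-d)
    robot.move_ptp(p,[np.pi,0,yaw]); robot.sleep(.3); D[n]=robot.get_image("wrist")
S=(492,-86); B=(550,115)
look("s1",S,-0.2,190); look("s2",S,2.94,190)
look("b2",B,3.14,190); look("b1",B,0,190)
pickle.dump(D,open("D.pkl","wb")); print(robot.current_t())
cv2.imwrite("pics/m1.png",np.hstack([cv2.resize(D[k]["img"],(400,300)) for k in("s1","s2")])[:, :]); 
a=np.vstack([np.hstack([cv2.resize(D[k]["img"],(400,300)) for k in("s1","s2")]),np.hstack([cv2.resize(D[k]["img"],(400,300)) for k in("b1","b2")])]); cv2.imwrite("pics/m2.png",a)
```

```text
9.775
```

View pics/m2.png

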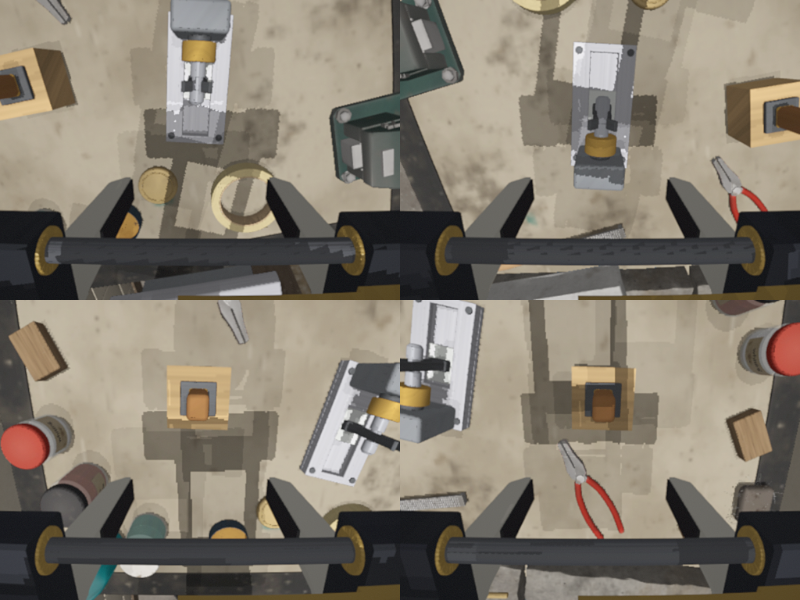

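The mosaic shows the stand upright in s1 (about 165–230, 0–145) and in s2 (570–635, 40–190). The wedge in its block is at (200,400) in b1 and at (603,400) in b2. Next I'll zoom in to click corners.

Run:
```python
from h import *
import pickle
D=pickle.load(open("D.pkl","rb"))
def crop(k,x,y,w,h,s):
    a=cv2.resize(D[k]["img"][y:y+h,x:x+w],None,fx=s,fy=s,interpolation=cv2.INTER_CUBIC)
    for i in range(0,w,10):
        cv2.line(a,(i*s,0),(i*s,6 if i%50 else 14),(0,255,0),1)
        if (x+i)%50==0: cv2.putText(a,str(x+i),(i*s,24),0,.4,(0,255,0),1)
    for i in range(0,h,10):
        cv2.line(a,(0,i*s),(6 if i%50 else 14,i*s),(0,255,0),1)
        if (y+i)%50==0: cv2.putText(a,str(y+i),(12,i*s+4),0,.4,(0,255,0),1)
    return a
cv2.imwrite("pics/zs.png",np.hstack([crop("s1",200,0,100,150,4),crop("s2",200,100,100,150,4)]))
cv2.imwrite("pics/zb.png",np.hstack([crop("b1",200,70,100,110,4),crop("b2",210,70,100,110,4)]))
```

```text
(no output)
```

View pics/zs.png

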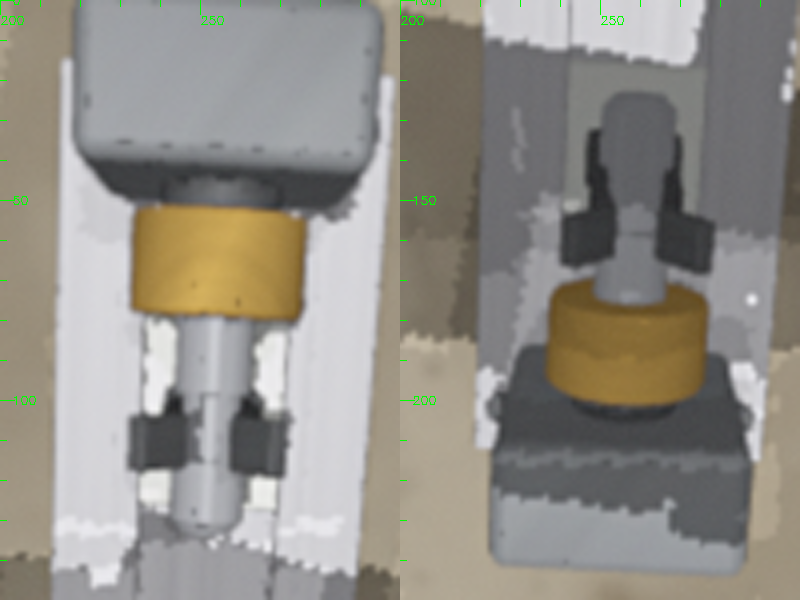

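View pics/zb.png

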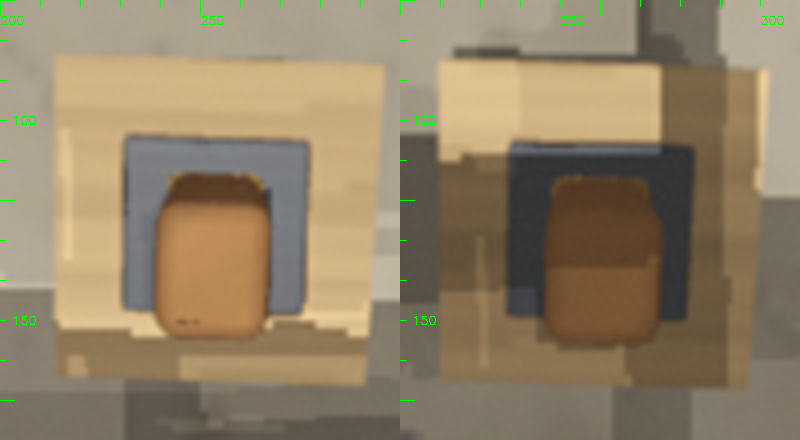

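The stand and block corners are clear in both zooms, and the clip leg tops sit at about (208,443) in the left crop and (237,241) in the right crop. Now a joint least-squares fit.

```bash
cat > fit.py <<'E'
from h import *
import pickle
from scipy.optimize import least_squares
D=pickle.load(open("D.pkl","rb")); C={k:cam(D[k]) for k in D}
off={"s1":(200,0),"s2":(200,100),"b1":(200,70),"b2":(210,70)}
px=lambda k,uv:np.array(off[k])+(np.array(uv)+.5)/4-.5
sq=lambda h,w,z:[[h,w,z],[h,-w,z],[-h,-w,z],[-h,w,z]]
O=[] # body, view, local pt, px, weights(u,v)
def add(b,k,P,uv,w=(1,1)): O.append((b,k,np.array(P,float),px(k,uv),np.array(w)))
for P,uv in zip(sq(35,35,60),[(54,57),(384,66),(366,384),(56,376)]): add("B","b1",P,uv)
for P,uv in zip(sq(19,20,66),[(126,135),(309,141),(303,314),(123,310)]): add("W","b1",P,uv)
r=lambda L:[L[2],L[3],L[0],L[1]]
for P,uv in zip(r(sq(35,35,60)),[(39,59),(368,70),(346,388),(40,380)]): add("B","b2",P,uv)
for P,uv in zip(r(sq(19,20,66)),[(109,141),(294,147),(286,320),(106,314)]): add("W","b2",P,uv)
u,v=(1,.0),(.0,1)
# stand: x refs (v) and centre line (u)
for k,x,z,uv in[("s1",22,87,(217,315)),("s1",42,87,(220,207)),("s2",22,87,(229,311)),("s2",42,87,(226,405)),("s2",48,96,(223,457)),("s2",78,96,(220,570)),("s1",48,96,(222,160))]: add("S",k,[x,0,z],uv,v)
for k,x,z,uv in[("s1",22,69,(217.5,314)),("s1",42,69,(221,208)),("s1",13,69,(215.5,350)),("s1",-18,69,(207.5,500)),("s2",-16,69,(239,150)),("s2",10,69,(232.5,270)),("s2",24,69,(229,300)),("s2",40,69,(225.5,390))]: add("S",k,[x,0,z],uv,u)
for k,x,s,uv in[("s1",39,1,(64,60)),("s1",39,-1,(392,75)),("s1",-63,1,(52,570)),("s1",-63,-1,(357,570))]: add("S",k,[x,s*38,24],uv,u)
for k,x,s,uv in[("s2",-40,-1,(82,40)),("s2",-40,1,(386,60)),("s2",60,-1,(77,445)),("s2",60,1,(361,460))]: add("S",k,[x,s*38,24],uv,u)
add("C","s1",[0,0,118],(208,443)); add("C","s2",[0,0,118],(237,240))
def T(p,P): c,s=np.cos(p[2]),np.sin(p[2]); return np.array([p[0]+c*P[0]-s*P[1],p[1]+s*P[0]+c*P[1],P[2]])
def unpack(p): return dict(S=p[0:3],B=p[3:6],W=[p[6],p[7],p[5]],C=[p[8],p[9],p[2]])
def res(p,full=False):
    b=unpack(p); o=[]
    for B,k,P,q,w in O:
        c=dict(C[k]); c["eye"]=c["eye"]+c["R"]@np.array(p[10:13])
        o.append((proj(c,T(b[B],P))[0]-q)*w)
    o=np.array(o)
    return o if full else np.r_[o.ravel(),np.array(p[10:13])/4]
s=least_squares(res,[505,-87,-.2,550,115,0,550,115,505,-87,0,0,0],loss="soft_l1"); p=s.x
print(p.round(3)); 
f=res(p,True)
for (B,k,P,q,w),e in zip(O,f): print(B,k,P,e.round(1))
b=unpack(p); c,si=np.cos(p[2]),np.sin(p[2]); d=np.array(b["C"][:2])-p[:2]; print("clip in stand",[c*d[0]+si*d[1],-si*d[0]+c*d[1]])
print(np.sqrt(np.diag(np.linalg.inv(s.jac.T@s.jac))).round(2))
E
python3 fit.py
```

```text
[ 5.09599e+02 -8.78690e+01 -2.49000e-01  5.49786e+02  1.16936e+02
 -3.10000e-02  5.49997e+02  1.16902e+02  5.09164e+02 -8.72680e+01
 -9.70000e-02  7.67000e-01 -2.59800e+00]
B b1 [35. 35. 60.] [ 0.6 -0.5]
B b1 [ 35. -35.  60.] [-0.1 -0.2]
B b1 [-35. -35.  60.] [-0.4 -0.1]
B b1 [-35.  35.  60.] [ 0.4 -0.4]
W b1 [19. 20. 66.] [-0.5 -0.2]
W b1 [ 19. -20.  66.] [ 0.8 -0.3]
W b1 [-19. -20.  66.] [0.2 0.6]
W b1 [-19.  20.  66.] [-0.2  0.2]
B b2 [-35. -35.  60.] [0.3 0.1]
B b2 [-35.  35.  60.] [-0.3 -0.4]
B b2 [35. 35. 60.] [ 0.3 -0.5]
B b2 [ 35. -35.  60.] [ 0.2 -0.5]
W b2 [-19. -20.  66.] [-0.4 -0.2]
W b2 [-19.  20.  66.] [ 0.3 -0.4]
W b2 [19. 20. 66.] [0.2 0.3]
W b2 [ 19. -20.  66.] [-0.1  0.6]
S s1 [22.  0. 87.] [ 0.  -0.1]
S s1 [42.  0. 87.] [ 0.  -0.5]
S s2 [22.  0. 87.] [-0.  1.]
S s2 [42.  0. 87.] [-0.  -0.1]
S s2 [48.  0. 96.] [-0.  -2.7]
S s2 [78.  0. 96.] [-0.   1.4]
S s1 [48.  0. 96.] [0.  1.4]
S s1 [22.  0. 69.] [0.1 0. ]
S s1 [42.  0. 69.] [0.4 0. ]
S s1 [13.  0. 69.] [0.1 0. ]
S s1 [-18.   0.  69.] [0.5 0. ]
S s2 [-16.   0.  69.] [-0.7 -0. ]
S s2 [10.  0. 69.] [-0.5 -0. ]
S s2 [24.  0. 69.] [-0.4  0. ]
S s2 [40.  0. 69.] [-0.4 -0. ]
S s1 [39. 38. 24.] [-0.8  0. ]
S s1 [ 39. -38.  24.] [-2.2  0. ]
S s1 [-63.  38.  24.] [0.8 0. ]
S s1 [-63. -38.  24.] [-1.3  0. ]
S s2 [-40. -38.  24.] [ 0.1 -0. ]
S s2 [-40.  38.  24.] [ 2.4 -0. ]
S s2 [ 60. -38.  24.] [-0.2 -0. ]
S s2 [60. 38. 24.] [ 0.8 -0. ]
C s1 [  0.   0. 118.] [0.  0.5]
C s2 [  0.   0. 118.] [0.  0.5]
clip in stand [np.float64(-0.5690518228744468), np.float64(0.47638635873053875)]
[0.52 0.32 0.01 0.34 0.34 0.01 0.33 0.34 0.6  0.51 0.17 0.34 1.52]
```

```bash
grep -v 's\*38,24' fit.py > fit2.py; python3 fit2.py | grep -E "^\[|^ |clip|S s|C s"; sed -e 's/("s2",48,96,(223,457)),//' fit2.py >fit3.py; python3 fit3.py | sed -n 1,3p
```

```text
[ 5.09654e+02 -8.74840e+01 -2.53000e-01  5.49787e+02  1.16936e+02
 -3.10000e-02  5.49997e+02  1.16901e+02  5.09160e+02 -8.72680e+01
 -9.60000e-02  7.58000e-01 -2.54700e+00]
S s1 [22.  0. 87.] [-0.  -0.1]
S s1 [42.  0. 87.] [ 0.  -0.4]
S s2 [22.  0. 87.] [0. 1.]
S s2 [42.  0. 87.] [-0.  -0.1]
S s2 [48.  0. 96.] [ 0.  -2.8]
S s2 [78.  0. 96.] [-0.   1.4]
S s1 [48.  0. 96.] [0.  1.4]
S s1 [22.  0. 69.] [-0.3  0. ]
S s1 [42.  0. 69.] [0.1 0. ]
S s1 [13.  0. 69.] [-0.3  0. ]
S s1 [-18.   0.  69.] [-0.1  0. ]
S s2 [-16.   0.  69.] [-0.2 -0. ]
S s2 [10.  0. 69.] [-0.1 -0. ]
S s2 [24.  0. 69.] [-0.1  0. ]
S s2 [40.  0. 69.] [-0.1 -0. ]
C s1 [  0.   0. 118.] [0.  0.5]
C s2 [  0.   0. 118.] [0.  0.5]
clip in stand [np.float64(-0.5318352431510787), np.float64(0.0858826581000615)]
[0.53 0.38 0.01 0.34 0.34 0.01 0.33 0.34 0.6  0.51 0.18 0.35 1.61]
[ 5.09500e+02 -8.74490e+01 -2.53000e-01  5.49784e+02  1.16936e+02
 -3.10000e-02  5.49996e+02  1.16903e+02  5.09170e+02 -8.72670e+01
 -9.60000e-02  8.46000e-01 -2.73200e+00]
```

```bash
cat >> h.py <<'E'
S=np.array([509.5,-87.46]); YS=-0.2525; W=np.array([550.,116.9]); YW=-0.031
def sp(x,y=0): c,s=np.cos(YS),np.sin(YS); return S+np.array([c*x-s*y,s*x+c*y])
def ff(r):
    f=np.array(r.current_contact_force()); c,s=np.cos(YS),np.sin(YS)
    return np.round([c*f[0]+s*f[1],-s*f[0]+c*f[1],f[2]],2)   # in stand axes
E
python3 - <<'E'
from bench import robot
from h import *
robot.move_ptp([*W,170],[np.pi,0,YW])
print(robot.move_linear([*W,81],speed=120,f_stop=8)); robot.sleep(.2); f0=ff(robot)
robot.move_gripper(0); robot.sleep(.2)
print(f0,ff(robot),robot.current_gripper_width(),robot.current_tcp_pos(),robot.current_finger_force(),robot.current_t())
robot.move_linear([*W,205],speed=120); print(ff(robot))
robot.move_ptp([*sp(-.4),205],[np.pi,0,YS]); robot.move_linear([*sp(-.4),196],speed=50); robot.sleep(.3)
print(ff(robot),robot.current_tcp_pos(),robot.current_eef_rot(),robot.current_gripper_width(),robot.current_t())
d=robot.get_image("wrist"); e=robot.get_image("side")
import pickle; pickle.dump((d,e),open("E.pkl","wb"))
a=cv2.resize(d["img"][40:300,80:430],(540,400)); c=cv2.resize(e["img"][150:290,200:340],(400,400))
cv2.imwrite("pics/g.png",np.hstack([a[:, :],c])[:, :940][:, :]) if 0 else cv2.imwrite("pics/g.png",np.hstack([cv2.resize(d["img"][60:310,130:380],(400,400)),c]))
E
```

```text
False
[ 0.1  -0.54 -0.18] [ 0.08 -0.76 -0.23] 0.21547804075395538 [549.99262963 116.90524708  80.98012144] 29.999889135360718 12.5083
[-1.13  0.15 -2.07]
[-0.41 -0.27 -0.53] [509.26896727 -87.30903036 196.16231453] [ 3.14154478e+00 -3.81628791e-04 -2.52329611e-01] 0.21345131817748242 15.1667
```

View pics/g.png

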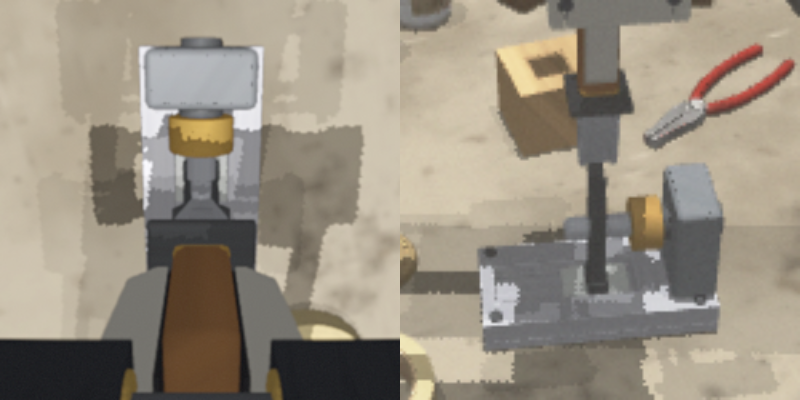

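The wedge hangs upright directly over the clip's legs: it is centred at about (202,210) in the wrist crop and at (597,160) in the side crop. Now I'll press it in with force feedback.

Run:
```python
from bench import robot
from h import *
b=ff(robot); print("base",b)
for z in (176,170,165,160,156,153,151.5,150.5):
    hit=robot.move_linear([*sp(-.4),z],speed=35,f_stop=15); f=ff(robot)-b
    print(z,hit,f,round(robot.current_tcp_pos()[2],2))
    if hit or abs(f[1])>6 or f[2]>20: break
else:
    prev=f[2]
    while z>146.5:
        z-=.5; robot.move_linear([*sp(-.4),z],speed=8,f_stop=8); robot.sleep(.05); f=ff(robot)-b
        print(z,f,round(robot.current_tcp_pos()[2],2))
        if f[2]-prev>3.5: break
        prev=f[2]
print(robot.current_t(),robot.current_ft_torque(),robot.current_gripper_width())
```

```text
base [-0.22 -0.25 -1.59]
176 False [0.27 0.43 0.87] 175.98
170 False [0.4  0.48 1.33] 169.94
165 False [-0.27 -0.47  1.71] 164.81
160 False [0.35 0.54 2.85] 159.69
156 False [0.99 1.51 3.38] 155.75
153 False [0.41 1.4  3.8 ] 152.92
151.5 False [1.19 0.03 5.06] 151.66
150.5 False [-0.27  0.12  5.67] 150.77
150.0 [ 0.22 -0.22  7.33] 150.33
149.5 [-0.18 -0.37  7.74] 149.87
149.0 [-0.24  0.29  7.24] 149.38
148.5 [-0.51  0.33  7.73] 148.91
148.0 [0.65 0.25 7.22] 148.43
147.5 [-0.31  0.63  8.22] 147.94
147.0 [-0.47  0.27  8.04] 147.46
146.5 [-0.37 -0.4   8.16] 146.96
20.3167 [ 0.05780724  0.07908362 -0.04439318] 0.2120943098498867
```

Run:
```python
from bench import robot
from h import *
d=robot.get_image("wrist"); e=robot.get_image("side"); c=cam(e)
im=e["img"].copy()
big=cv2.resize(im[170:270,220:320],(600,600),interpolation=cv2.INTER_CUBIC)
for z,col in((77,(0,255,0)),(127,(0,0,255)),(133,(255,0,0))):
    for x,y in((0,0),(-19,-20),(19,-20),(-12,-12),(12,-12)):
        u=proj(c,[*sp(x-.4,y),z])[0]; cv2.circle(big,tuple(((u-[220,170]+.5)*6).astype(int)),3,col,1)
cv2.imwrite("pics/p.png",np.hstack([big,cv2.resize(d["img"][90:290,220:290],(200,600))]))
```

```text
(no output)
```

View pics/p.png

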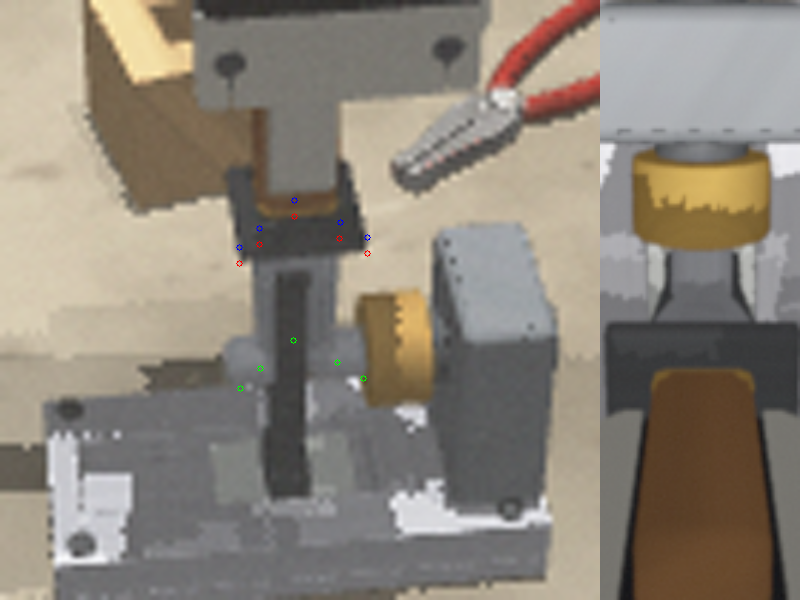

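Run:
```python
from bench import robot
from h import *
import pickle
d0,e0=pickle.load(open("E.pkl","rb")); d1=robot.get_image("wrist")
a,b=d0["img"],d1["img"]
# handle/collar boundary patch (wood front edge on dark collar)
for (x0,x1,y0,y1) in((225,290,205,225),(232,280,200,222),(225,290,198,212)):
    t=a[y0:y1,x0:x1]; m=cv2.matchTemplate(b[y0-15:y1+15,x0-10:x1+10],t,cv2.TM_CCOEFF_NORMED); _,v,_,l=cv2.minMaxLoc(m)
    i,j=l[1],l[0]; q=m[i-1:i+2,j]; s=(q[0]-q[2])/(2*(q[0]-2*q[1]+q[2])); print(v,l[0]-10,l[1]-15+s)
print(robot.current_eef_rot())
# predicted row per mm of slip: collar top front edge
c=cam(d1); R0=R.from_euler('xyz',robot.current_eef_rot()).as_matrix(); t=robot.current_tcp_pos()
for dz in(-14,-15,-16): print(proj(c,t+R0@np.array([12,0,-dz-0.]) *1)[0], proj(c,t+R0@np.array([19,0,-dz]))[0])
cv2.imwrite("pics/w.png",np.hstack([cv2.resize(k[180:240,210:300],(400,267)) for k in(a,b)]))
```

```text
0.9790595173835754 0 0.024266697
0.9863606095314026 0 0.043094564
0.9167732000350952 0 0.30011308
[ 3.14149273e+00 -6.77711305e-04 -2.52487434e-01]
[255.20525263 211.385656  ] [255.19117583 199.85612769]
[255.20753893 210.75589663] [255.19355973 199.276858  ]
[255.2098029  210.13231146] [255.19592003 198.70334213]
```

View pics/w.png

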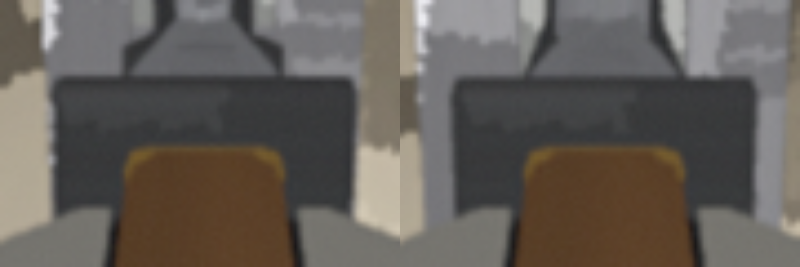

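The wrist crops before and after match, so there's no slip in the grip and the wedge is simply not on the spindle yet. I'll keep feeling downwards.

Run:
```python
from bench import robot
from h import *
b=np.array([-.22,-.25,-1.59]); z=146.5; prev=8
while z>142.5:
    z-=.4; robot.move_linear([*sp(-.4),z],speed=8,f_stop=8); robot.sleep(.1)
    f=np.mean([ff(robot) for _ in range(3)],0)-b
    print(round(z,1),f.round(2),round(robot.current_tcp_pos()[2],2))
    if f[2]-prev>2.5: break
print(robot.current_t())
```

```text
146.1 [-0.88 -0.47  8.45] 146.68
145.7 [-1.8   0.78 10.79] 146.61
21.1667
```

Run:
```python
from bench import robot
from h import *
b=np.array([-.22,-.25,-1.59]); rd=lambda:(np.mean([ff(robot) for _ in range(3)],0)-b).round(2)
z=146.0
robot.move_linear([*sp(-.4),z],speed=8); print(rd())
for x in (-2,-4,-6,-9,-14,-20,-26,-32,-38,-43):
    hit=robot.move_linear([*sp(x),z],speed=20,f_stop=7); f=rd(); p=robot.current_tcp_pos()
    c,s=np.cos(YS),np.sin(YS); d=p[:2]-S
    print(x,hit,f,"stand x,y",(c*d[0]+s*d[1]).round(2),(-s*d[0]+c*d[1]).round(2),p[2].round(2))
    if hit: break
print(robot.current_t())
```

```text
[-0.9   0.06  9.47]
-2 False [ 2.43 -0.11  8.49] stand x,y -1.32 -0.09 146.66
-4 False [0.99 0.56 7.85] stand x,y -3.0 -0.15 146.73
-6 False [ 2.75 -0.11  8.97] stand x,y -4.88 -0.19 146.8
-9 False [2.9  0.03 7.36] stand x,y -7.54 -0.13 146.88
-14 False [3.75 0.31 8.29] stand x,y -12.46 -0.06 146.92
-20 False [3.31 1.51 8.11] stand x,y -18.51 -0.02 146.88
-26 False [2.16 1.09 7.69] stand x,y -25.35 -0.08 146.65
-32 False [0.25 0.08 5.28] stand x,y -33.04 0.08 145.58
-38 False [-0.16  0.69  2.3 ] stand x,y -38.58 0.08 145.68
-43 False [ 0.35  0.29 -0.63] stand x,y -43.42 0.06 145.71
25.0667
```

Run:
```python
from bench import robot
from h import *
b=np.array([-.22,-.25,-1.59]); rd=lambda:(np.mean([ff(robot) for _ in range(3)],0)-b).round(2)
z=146.0; c,s=np.cos(YS),np.sin(YS)
for x in np.arange(-44,-53,-.7):
    robot.move_linear([*sp(x),z],speed=12,f_stop=6); robot.sleep(.1); f=rd(); p=robot.current_tcp_pos(); d=p[:2]-S
    print(x.round(1),f,(c*d[0]+s*d[1]).round(2),p[2].round(2))
    if f[0]>3.2: break
print(robot.current_t())
d=robot.get_image("wrist"); e=robot.get_image("side")
cv2.imwrite("pics/q.png",np.hstack([cv2.resize(e["img"][170:270,220:320],(500,500),interpolation=cv2.INTER_CUBIC),cv2.resize(d["img"][20:220,200:320],(300,500))]))
```

```text
-44.0 [ 1.24  0.85 -0.55] -44.06 145.9
-44.7 [1.04 0.23 0.45] -44.7 145.99
-45.4 [-0.08  0.21 -0.34] -45.38 146.02
-46.1 [ 0.45  0.21 -0.44] -46.08 146.03
-46.8 [1.32 0.19 0.6 ] -46.65 146.12
-47.5 [1.15 0.36 2.44] -47.27 146.18
-48.2 [1.21 0.59 3.25] -47.92 146.24
-48.9 [1.06 0.17 4.87] -48.7 146.18
-49.6 [1.46 0.4  5.4 ] -49.55 146.07
-50.3 [0.2  0.25 5.33] -50.34 146.0
-51.0 [1.12 0.27 4.56] -50.95 145.98
-51.7 [2.71 0.11 4.42] -51.38 146.07
-52.4 [5.1  0.41 2.31] -52.1 146.03
29.6167
```

View pics/q.png

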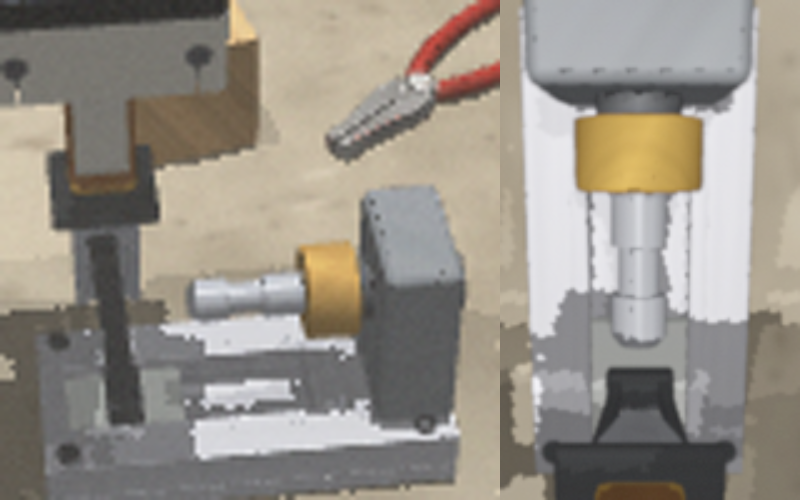

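The clip now stands off the spindle's end with its foot (side crop, 65–185 px) against the bed stop, and the wedge is still in it. I'll relieve the push slightly and pull the wedge straight up.

Run:
```python
from bench import robot
from h import *
b=np.array([-.22,-.25,-1.59]); rd=lambda:(np.mean([ff(robot) for _ in range(3)],0)-b).round(2)
X=-51.0
robot.move_linear([*sp(X),146.2],speed=10); print(rd())
for z in(150,156,162,168,176,184,196):
    robot.move_linear([*sp(X),z],speed=35); print(z,rd(),robot.current_tcp_pos()[2].round(2))
robot.move_linear([*sp(X),215],speed=100); print(robot.current_t(),robot.current_gripper_width())
robot.move_ptp([*W,215],[np.pi,0,YW]); robot.sleep(.2)
d=robot.get_image("wrist"); e=robot.get_image("side"); print(ff(robot),robot.current_t())
cv2.imwrite("pics/r.png",np.hstack([cv2.resize(e["img"][170:270,220:320],(500,500),interpolation=cv2.INTER_CUBIC),cv2.resize(d["img"][60:260,195:315],(300,500))]))
```

```text
[2.77 0.49 2.11]
150 [ 0.85  0.04 -1.02] 149.46
156 [-0.58  0.56 -0.38] 156.29
162 [-0.45  0.61 -1.16] 162.37
168 [ 0.03  0.75 -1.67] 168.35
176 [ 0.69  0.69 -0.17] 176.35
184 [0.82 0.02 1.76] 184.53
196 [ 0.97  0.29 -0.03] 196.2
32.825 0.21314846261588288
[ 0.77  0.26 -0.98] 33.9833
```

View pics/r.png

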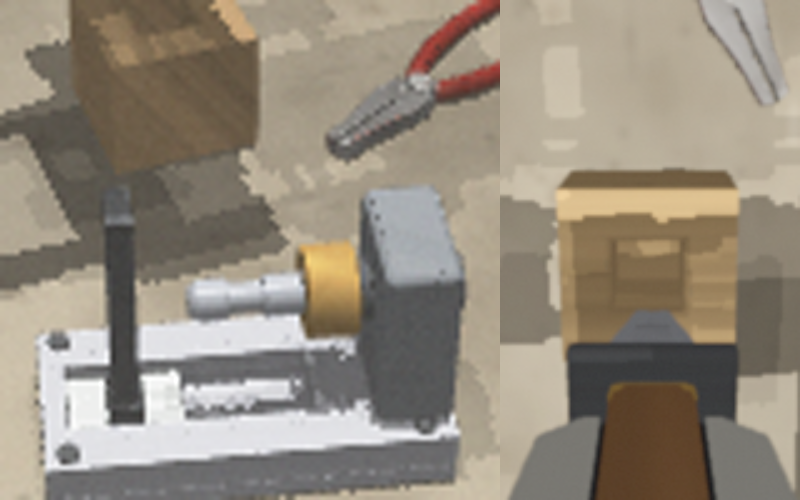

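The clip stands upright and closed, with its foot at the slot end (65–180, 400). The wedge hangs over the socket and looks in line with it. Now I'll lower it in with force feedback.

Run:
```python
from bench import robot
from h import *
b=ff(robot); robot.move_linear([*W,140],speed=100); 
ok=True
for z,sp_ in((110,40),(92,40),(84,25),(82.0,12)):
    hit=robot.move_linear([*W,z],speed=sp_,f_stop=6); f=ff(robot)-b; print(z,hit,f.round(2),robot.current_tcp_pos()[2].round(2))
    if hit: ok=z<=84; break
if ok:
    while z>79.2 and f[2]<4:
        z-=.4; robot.move_linear([*W,z],speed=8,f_stop=6); robot.sleep(.05); f=ff(robot)-b; print(round(z,1),f.round(2),robot.current_tcp_pos().round(2))
print(robot.current_t())
```

```text
110 False [-0.06 -1.11 -0.48] 110.15
92 False [-1.02 -0.43  0.1 ] 91.78
84 False [-0.45 -0.21  0.04] 83.81
82.0 False [-0.5  -0.05 -0.51] 81.95
81.6 [-1.01 -1.42 -0.19] [550.02 116.9   81.61]
81.2 [-0.06 -0.65  0.03] [549.99 116.89  81.18]
80.8 [-1.35 -0.73  1.84] [550.16 116.91  81.01]
80.4 [-2.37 -0.88  6.02] [550.16 116.91  80.99]
38.3667
```

Run:
```python
from bench import robot
from h import *
import pickle
robot.move_linear([*W,81],speed=10); robot.move_gripper(1.0); robot.sleep(.2)
robot.move_linear([*W,190],speed=120)
robot.move_ptp([503,115,190],[np.pi,0,0]); robot.sleep(.5)
D=pickle.load(open("D.pkl","rb")); n=robot.get_image("wrist")["img"]; a=D["b1"]["img"]
for r in((225,285,98,156),(235,272,110,158)):
    x0,x1,y0,y1=r; m=cv2.matchTemplate(n[y0-12:y1+12,x0-12:x1+12],a[y0:y1,x0:x1],cv2.TM_CCOEFF_NORMED); _,v,_,l=cv2.minMaxLoc(m); print(round(v,3),l[0]-12,l[1]-12)
print(ff(robot),robot.current_gripper_width(),robot.current_t())
```

```text
0.984 0 0
0.988 0 0
[0.1  0.34 0.6 ] 1.0004953051156358 41.9667
```

Run:
```python
from h import *
import pickle
c=cam(pickle.load(open("D.pkl","rb"))["side"])
g=lambda x,y,z:((proj(c,[*sp(x,y),z])[0]-[220,170]+.5)*5).round(1)
for x in(-47,-45): print(x,"leg outer z~60",g(x-5,-9.5,60),g(x+5,-9.5,60),"foot z16 ends",g(x-23,-12,16),g(x+23,-12,16))
print("check: spindle end",g(-22,0,69),"bush front bottom",g(22,0,51),"cheek",g(48,-38,96),"stand end corner",g(-80,-38,20))
```

```text
-47 leg outer z~60 [111.8 344.9] [138.3 342.7] foot z16 ends [ 69.8 436.2] [187.9 426.1]
-45 leg outer z~60 [117.1 344.5] [143.6 342.3] foot z16 ends [ 74.9 435.8] [193.  425.7]
check: spindle end [188.2 303.8] bush front bottom [302.3 329.3] cheek [392.8 303.3] stand end corner [ 46.9 481. ]
```

```bash
python3 -c "
from bench import robot
print(robot.hand_in())"
```

```text
the job is handed in; nothing more can be done
None
```

The job is handed in at about 42 s: the clip is off the spindle, closed and against the end stop, and the wedge is fully home in its block; pressing stayed below about 11 N and the sideways push below about 5 N.

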